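Set the counter display right

TASK

On the stationer's counter the stapler, the memo box and the six-sided pencil pot stand on one another's wooden display stands: move each to the middle of the stand shaped like its own foot (the stapler lying along the long one), parking one of them for the time being on the middle of the empty round stand. Only when all three are right, lift the top one out of the two nested round pots, without lifting the lower one, and stand it upright in the middle of the round stand that is now empty, leaving the lower pot in the middle of its own stand. Put everything down upright and let nothing stand on or fall to the counter top itself.

Things in the scene. Friction and masses are not known exactly. Their poses are not given: they have to be found in the camera images.
- stapler_center (a point): black desk stapler lying on its base, 118 mm long (its y axis), 30 mm wide (x) all the way up, 46 mm high; point at its centre, 23 mm above its underside. Starts on the six-sided stand, at any yaw; belongs on the long stand, either way round
- memo_center (a point): dark square memo box filled with white paper, 56 x 56 mm (x, y along its sides), 55 mm high; point at its centre, 27.5 mm above its underside. Starts on the long stand; belongs on the square stand, at any yaw
- hexpot_center (a point): bare metal six-sided pencil pot, empty and open at the top, 54 mm across flats, 80 mm high, walls 3 mm; one flat faces its x axis, the others every 60 degrees; point at its centre, 40 mm above its underside. Starts on the square stand; belongs on the six-sided stand, at any yaw
- pot_top_center (a point): upper one of two equal round tapered steel pots nested in each other: 90 mm high, 62 mm in diameter at the rim, 45 mm at the foot, open at the top; point on its axis, 45 mm above its underside. While nested it stands 40 mm higher than the lower pot: only its upper 40 mm is exposed above the lower rim, and there is 1.3 mm of play all round. Grip it across the outside of that upper part
- pot_low_center (a point): the lower one of the two nested round pots, same shape and sizes; point on its axis, 45 mm above its underside. It stays where it is, on its round stand
- stand_long_top (a point): long brown wooden display stand fixed to the counter, 25 mm high, 150 mm (y axis) x 66 mm (x axis); point at the middle of its top
- stand_square_top (a point): square brown wooden display stand fixed to the counter, 25 mm high, 96 x 96 mm; point at the middle of its top
- stand_hex_top (a point): six-sided brown wooden display stand fixed to the counter, 25 mm high, 100 mm across flats; point at the middle of its top
- stand_round_free_top (a point): round brown wooden display stand fixed to the counter, 25 mm high, 100 mm in diameter, empty at the start: parking place, and in the end the place of the upper round pot; point at the middle of its top
- stand_round_pots_top (a point): round brown wooden display stand fixed to the counter, 25 mm high, 100 mm in diameter, the one that carries the two nested pots; point at the middle of its top
There are look-alikes about, which are no part of the job. What is shaped like the part that bears stapler_center but blue or green is not meant. What is shaped like the part that bears stand_square_top but pink is not meant.

How it is judged:
By the outcome, as a careful person would: the job done as asked, in the order asked, and still so for the second after the job is handed in, with the robot touching nothing.
It also fails if it takes over 144 s, if anything falls off the work surface, if the arm or the gripper's body presses on something with over 40 N, if the wrist force passes 120 N, or if a joint passes its speed limit or range.

ROBOT

A 6-joint arm with a two-finger parallel gripper is mounted at the origin on the work surface. World frame = base frame: x ahead of the robot, y to its left, z up, the work surface at z = 0. Lengths are in m, angles in rad, forces in N, time in s.
With the tool pointing down it reaches from about 0.35 to 0.775 m from the base axis. Payload 7.3 kg.
Tool frame: the origin (TCP) lies between the finger pads; the fingertips stand 17 mm ahead of it and the grasp point (between the pads) lies 2 mm behind it; z points along the fingers, y is the direction in which the jaws open and shut (so a half turn about z gives the same grasp; the last joint's range is limited). The gripper opens to 92 mm and grips with 3 to 60 N. Pads are 19 mm wide; open, the fingers measure 130 mm over their backs; the gripper's body (75 mm by 190 mm) begins 47 mm behind the grasp point.
Start: joints at [1.18, 0.342, 1.524, -0, 1.275, -0.146], TCP at [0.127, 0.509, 0.244] pointing down, gripper open.
Joint ranges: [-2.53, 2.53], [-0.77, 2.02], [0.04, 2.7], [-1, 4.14], [0.28, 2.66], [-3.11, 3.11]. Speed limits (rad/s): [2.57, 2.57, 3.14, 3.14, 3.14, 3.14].

INTERFACE

Orientations are given as [roll, pitch, yaw] about the fixed x, y, z axes, in that order (R = Rz(yaw) Ry(pitch) Rx(roll)).
In Python, from cell import sensors, vision, hand_in gives the robot as it stands.
- The arm moves only by the tool step_arm, never from a script. Its argument "series" is a list of rows, each a list of 5 numbers: the opening, from 0 (shut) to 1 (fully open), then the shift along the world's x, y, z each as a share of 25 mm, from -1 to 1, then the turn about the world's z as a share of 0.08 rad, from -1 to 1. A call has 1 to 12 rows; each row shifts and turns the commanded pose from where the row before left it; what a row does not reach is not made up. A row lasts 1/10 s, in which the tool goes at most 50 mm and 8.59 degrees, less where a joint would pass 70% of its speed; a pose out of reach is approached as far as the arm can. A call with a number of a shift or a turn outside -1 to 1 is refused whole. A call with a gripper value outside its range is refused whole. The fingers move at their own pace and stop on an object; "squeeze" is the grip in N (left out, the last holds). Time passes only in rows, so rows that do not move let the fingers close. It gives the time, the measured TCP pose, the force and the opening at its end, in the units of the state.
- sensors.observe(): the state, without advancing time (a new reading comes with each control period).
- vision.read_camera(name): name is "scene" or "top" or "wrist"; returns a dict with "pixels" (400x640x3 uint8, blue, green, red), "range_z" (400x640 float32, m along the optical axis (not along the pixel's ray), 0 where there is no reading), "camera_matrix" (3x3 intrinsics, pixels), "pose" (4x4, takes a point from camera to world coordinates). Camera axes: x right, y down, z forward; pixel columns grow to the right and rows downward; lengths in m; the calibration is good to about 2 mm. A picture is of the moment at which its call begins.
- hand_in(): hands the job in, once; it reports no verdict.
The state is a dict: "time": time; "qpos": joint angles; "qvel": joint speeds; "joint_efforts": joint torques, N m; "tool_pos": TCP position; "tool_rot": TCP orientation; "contact_force": force on the tool from outside, world axes, zero at the start; "torque": the same for the moment, N m; "opening": finger opening in m.
Only numpy, scipy, OpenCV 4.12 (cv2) and the standard library are available. Lean on these libraries where they do the work, as an engineer would, in place of code of your own. Each camera call takes 0.05 s, during which the arm holds its last target.

## Working session

There is one attempt and no reset: what is moved stays moved. The work goes in short steps, Python scripts to look and compute and a tool call to move; the robot and the scene stay as the last step left them, time stands still between calls to the robot, and variables do not carry over. Pictures are saved under pics/ and viewed, and the job is handed in when it is done.

Besides the shell and the picture viewer there is one more tool, called after "Emit:" as name(argument=value, ...) on one line, values as JSON. step_arm: Moves the arm, as the interface text tells. Its arguments: {"type":"object","properties":{"series":{"type":"array","items":{"type":"array","items":{"type":"number","minimum":-1,"maximum":1}}},"squeeze":{"type":"number"}},"required":["series"]}

```bash
mkdir -p pics; cat > h.py <<'E'
from cell import sensors, vision
import numpy as np, cv2
def grab(n):
    d=vision.read_camera(n); np.savez(f'{n}.npz',**d); return d
def pts(d):
    K=d['camera_matrix'];P=d['pose'];z=d['range_z'].astype(float)
    v,u=np.mgrid[:z.shape[0],:z.shape[1]]
    c=np.stack([(u-K[0,2])/K[0,0]*z,(v-K[1,2])/K[1,1]*z,z],-1)
    w=c@P[:3,:3].T+P[:3,3]; w[z==0]=np.nan
    return w
E
python3 - <<'E'
from h import *
for n in('scene','top'):
    d=grab(n);cv2.imwrite(f'pics/{n}0.png',d['pixels']);print(n,d['camera_matrix'],d['pose'])
s=sensors.observe();print(s)
E
```

```text
scene [[440.1230903    0.         327.24112267]
 [  0.         440.1230903  204.55912593]
 [  0.           0.           1.        ]] [[ 0.19990353  0.50957763 -0.83688065  1.35132313]
 [ 0.97971879 -0.11596     0.16341472 -0.13181836]
 [-0.0137722  -0.85257488 -0.52242359  0.66424462]
 [ 0.          0.          0.          1.        ]]
top [[412.30204955   0.         312.54266555]
 [  0.         412.30204955 203.60841622]
 [  0.           0.           1.        ]] [[ 0.01083056 -0.99291423  0.11833867  0.34855931]
 [-0.99992444 -0.01006605  0.00705612  0.04044146]
 [-0.00581492 -0.11840615 -0.99294822  1.01473498]
 [ 0.          0.          0.          1.        ]]
{'time': 0.1, 'qpos': array([ 1.17998968e+00,  3.42674635e-01,  1.52487651e+00,  4.53797302e-05,
        1.27538514e+00, -1.45992200e-01]), 'qvel': array([-0.00045967, -0.00160993, -0.00100077, -0.00173178, -0.00065047,
       -0.00083278]), 'joint_efforts': array([ 2.91673641e-03, -4.32004523e+01, -2.44698411e+01,  7.21110008e-02,
        5.25736716e-02, -5.27215093e-05]), 'tool_pos': array([0.12708861, 0.50906267, 0.24311893]), 'tool_rot': array([-3.14026963e+00, -2.38397338e-04,  2.89676481e+00]), 'contact_force': array([-0.51309522, -0.57465269, -0.35230072]), 'torque': array([ 0.01122287, -0.03447422, -0.03797668]), 'opening': 0.09170981703007551}
```

View pics/scene0.png

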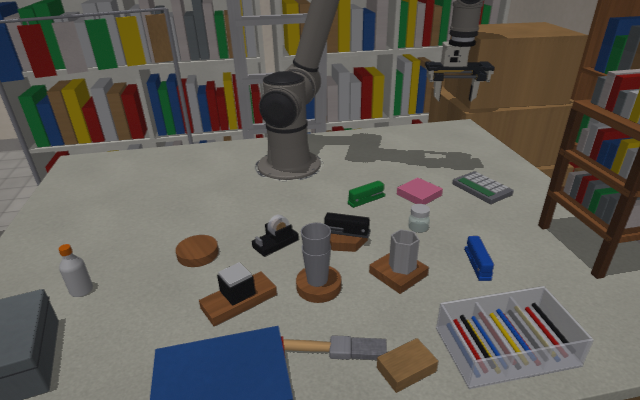

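View pics/top0.png

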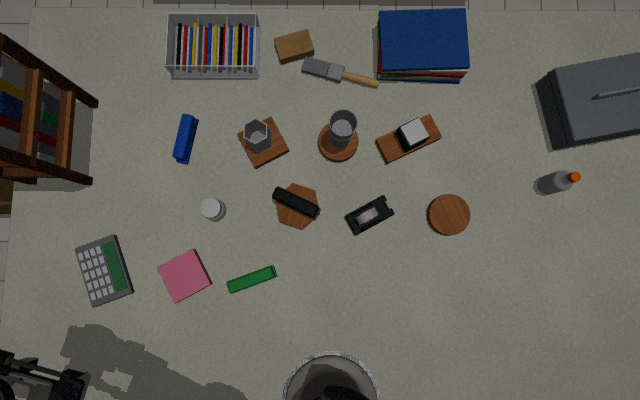

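The pictures show these candidates, given as top-camera pixels:
- **Stapler:** black at (296,201) on the six-sided stand. The blue (185,138) and green (251,279) staplers and the black tape dispenser (369,214) are not meant.
- **Memo box:** (411,133) on the long stand (408,139).
- **Hexpot:** (257,135) on the square stand (262,142). The pink block (184,276) and the loose wood block (294,46) are not meant.
- **Nested pots:** (341,125) on a round stand (338,142).
- **Free round stand:** (449,214).

Next I'll measure them.

```bash
cat > seg.py <<'E'
from h import *
def run(d,show=True):
    w=pts(d);px=d['pixels'].astype(int);b,g,r=px[...,0],px[...,1],px[...,2]
    return w,b,g,r
E
python3 - <<'E'
from h import *
d=dict(np.load('top.npz'));w=pts(d);z=w[...,2]
px=d['pixels'].astype(int);b,g,r=[px[...,i] for i in range(3)]
cv2.imwrite('pics/crop0.png',cv2.resize(d['pixels'][90:250,160:480],None,fx=2.5,fy=2.5,interpolation=cv2.INTER_CUBIC))
print('table z',np.nanmedian(z[220:260,300:420]))
wins=dict(square=(230,110,295,172),rpots=(312,105,364,166),long=(370,110,446,165),hex=(268,178,325,233),rfree=(424,190,474,240))
for n,(u0,v0,u1,v1) in wins.items():
    Z=z[v0:v1,u0:u1];W=w[v0:v1,u0:u1]
    C=((r-b)[v0:v1,u0:u1]>25)
    m=(Z>0.015)&(Z<0.034)
    P=W[m]; 
    hull=cv2.convexHull(P[:,:2].astype(np.float32))
    (c,s,a)=cv2.minAreaRect(hull);cc,rr=cv2.minEnclosingCircle(hull)
    print(n,m.sum(),'z',np.median(P[:,2]).round(4),'rect',np.round(c,4),np.round(s,4),round(a,1),'circ',np.round(cc,4),round(rr,4))
    m=(Z>0.04); P=W[m]
    if len(P)<20: continue
    zt=np.percentile(P[:,2],95)
    T=P[P[:,2]>zt-0.012]
    hull=cv2.convexHull(T[:,:2].astype(np.float32))
    (c,s,a)=cv2.minAreaRect(hull);cc,rr=cv2.minEnclosingCircle(hull)
    print('   obj',len(T),'ztop',zt.round(4),'rect',np.round(c,4),np.round(s,4),round(a,1),'circ',np.round(cc,4),round(rr,4))
E
```

```text
table z 0.00036873885524313366
square 1050 z 0.0257 rect [0.6206 0.1729] [0.0975 0.0959] 28.7 circ [0.6198 0.1725] 0.0661
   obj 178 ztop 0.1064 rect [0.6227 0.1795] [0.054  0.0599] 89.7 circ [0.6224 0.1797] 0.0306
rpots 747 z 0.0253 rect [ 0.6161 -0.0112] [0.098  0.0832] 76.1 circ [ 0.6243 -0.0131] 0.0501
   obj 189 ztop 0.1556 rect [ 0.6278 -0.0164] [0.0598 0.0605] 55.1 circ [ 0.6277 -0.0168] 0.031
long 956 z 0.0255 rect [ 0.633  -0.1872] [0.0664 0.1513] 26.0 circ [ 0.6317 -0.1867] 0.0802
   obj 528 ztop 0.0827 rect [ 0.6318 -0.1873] [0.0553 0.0548] 27.5 circ [ 0.6324 -0.1878] 0.038
hex 901 z 0.0252 rect [0.4617 0.0856] [0.1123 0.1031] 16.7 circ [0.4622 0.0884] 0.0597
   obj 613 ztop 0.0733 rect [0.4667 0.0879] [0.1114 0.0301] 64.5 circ [0.4678 0.0873] 0.0561
rfree 1371 z 0.0252 rect [ 0.4452 -0.2811] [0.0971 0.0979] 0.1 circ [ 0.445  -0.2814] 0.0503
```

View pics/crop0.png

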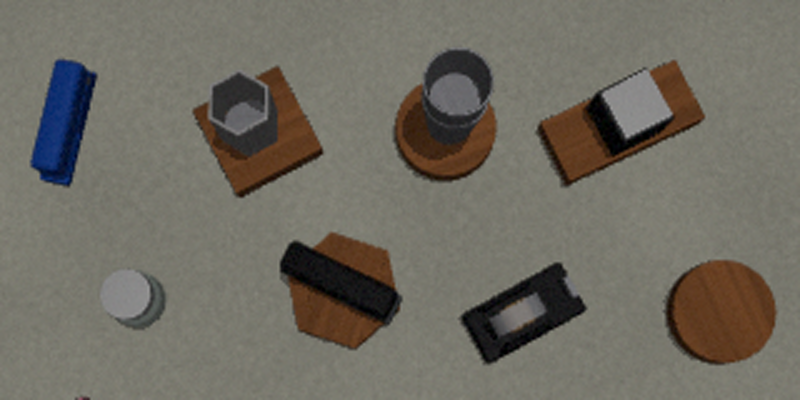

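Emit:
step_arm(series=[[1,0.9,-1,0.2,-0.5],[1,0.9,-1,0.2,-0.5],[1,0.9,-1,0.2,-0.5],[1,0.9,-1,0.2,-0.5],[1,0.9,-1,0.2,-0.5],[1,0.9,-1,0.2,-0.5],[1,0.9,-1,0.2,-0.5],[1,0.9,-1,0.2,-0.5],[1,0.9,-1,0.2,-0.5],[1,0.9,-1,0.2,-0.5],[1,0.9,-1,0.2,-0.5],[1,0.9,-1,0.2,-0.5]])

```text
time: 1.3
tool_pos: [0.3978, 0.2081, 0.3037]
tool_rot: [-3.141, -0.0, 2.415]
contact_force: [0.1, -0.6, -0.1]
opening: 0.0914
```

Emit:
step_arm(series=[[1,0.4,-0.5,0.5,-0.5],[1,0.4,-0.5,0.5,-0.5],[1,0.4,-0.5,0.5,-0.5],[1,0.4,-0.5,0.5,-0.5],[1,0,0,0,0]])

```text
time: 1.8
tool_pos: [0.4385, 0.1583, 0.3546]
tool_rot: [3.14, 0.001, 2.254]
contact_force: [0.0, 0.0, -0.4]
opening: 0.0918
```

```bash
python3 - <<'E'
from h import *
s=sensors.observe();print(s['time'],s['tool_pos'],s['tool_rot'],s['qpos'])
d=grab('wrist');cv2.imwrite('pics/w1.png',d['pixels']);print(d['camera_matrix'],d['pose'])
E
```

```text
1.8 [0.43851704 0.15834887 0.35464963] [3.13976433e+00 1.43800168e-03 2.25430988e+00] [ 1.82170488e-01  1.64028038e-01  1.45985233e+00 -3.82921689e-04
  1.51541785e+00 -5.01323619e-01]
[[357.80533458   0.         318.9013117 ]
 [  0.         357.80533458 200.04741789]
 [  0.           0.           1.        ]] [[ 0.77534811  0.60191394  0.19114108  0.38632838]
 [ 0.63153317 -0.73949648 -0.23304678  0.22165136]
 [ 0.00107405  0.30140432 -0.95349582  0.49594234]
 [ 0.          0.          0.          1.        ]]
```

View pics/w1.png

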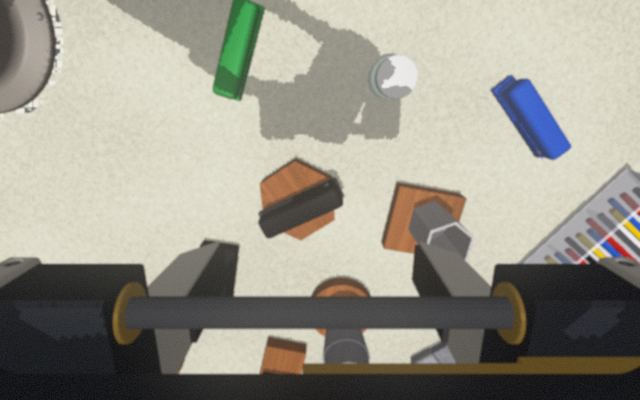

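```bash
cat > fit.py <<'E'
from h import *
from scipy.optimize import least_squares
def poly(kind):
    if kind=='sq': return np.array([[1,1],[-1,1],[-1,-1],[1,-1]])*.048
    if kind=='long': return np.array([[33,75],[-33,75],[-33,-75],[33,-75]])*.001
    if kind=='memo': return np.array([[1,1],[-1,1],[-1,-1],[1,-1]])*.028
    if kind=='stap': return np.array([[15,59],[-15,59],[-15,-59],[15,-59]])*.001
    R={'hex':.05,'hexpot':.027}[kind]/np.cos(np.pi/6)
    a=np.radians(30+60*np.arange(6)); return R*np.c_[np.cos(a),np.sin(a)]
def sd(P,V):
    A=V;B=np.roll(V,-1,0);e=B-A
    t=np.clip(((P[:,None]-A)*e).sum(-1)/(e**2).sum(-1),0,1)
    q=P[:,None]-A-t[...,None]*e; dist=np.sqrt((q**2).sum(-1)).min(1)
    n=np.c_[e[:,1],-e[:,0]]; ins=(((P[:,None]-A)*n).sum(-1)<=0).all(1)
    return np.where(ins,-dist,dist)
def edges(d,c,rad,zlo,zhi,zout):
    """points of layer zlo..zhi within rad of c, bordering (2px) something lower than zout"""
    w=pts(d);z=w[...,2]
    near=np.hypot(w[...,0]-c[0],w[...,1]-c[1])<rad
    m=near&(z>zlo)&(z<zhi)
    low=((z<zout)).astype(np.uint8)
    adj=cv2.dilate(low,np.ones((3,3),np.uint8))>0
    hi=cv2.dilate(((z>zhi)).astype(np.uint8),np.ones((3,3),np.uint8))>0
    e=m&adj&~hi
    return w[e][:,:2],w[m]
def fit(E,kind,c,th0=None):
    best=None
    if kind[0]=='r':
        R=float(kind[1:])
        f=lambda p:np.hypot(E[:,0]-p[0],E[:,1]-p[1])-R-p[2]
        r=least_squares(f,[c[0],c[1],0],loss='soft_l1',f_scale=.0015);return r.x[:2],0,r.x[2],np.median(abs(r.fun if 0 else f(r.x)))
    V=poly(kind)
    per={'sq':np.pi/2,'memo':np.pi/2,'hex':np.pi/3,'hexpot':np.pi/3}.get(kind,np.pi)
    for th in np.arange(0,per,per/8):
        def f(p):
            C,S=np.cos(p[2]),np.sin(p[2]);Q=(E-p[:2])@np.array([[C,-S],[S,C]])
            return sd(Q,V)-p[3]
        r=least_squares(f,[c[0],c[1],th,-.0005],loss='soft_l1',f_scale=.0015,x_scale=[.01,.01,.1,.001])
        if best is None or r.cost<best.cost: best=r;mf=np.median(abs(f(r.x)))
    x=best.x;return x[:2],np.degrees(x[2]%per),x[3],mf
if __name__=='__main__':
    import sys
    C=dict(sq=((.62,.173),.075,'sq'),long=((.633,-.187),.09,'long'),hex=((.462,.086),.068,'hex'),rp=((.62,-.011),.058,'r.05'),rf=((.445,-.281),.058,'r.05'))
    for cam in sys.argv[1:]:
        d=dict(np.load(cam+'.npz'))
        for n,(c,rad,k) in C.items():
            E,M=edges(d,c,rad,.018,.032,.008)
            if len(E)<25: continue
            x,a,o,m=fit(E,k,c);print(cam,n,len(E),'z',np.median(M[:,2]).round(4),'c',x.round(4),'yaw',np.round(a,1),'off',round(o*1e3,2),'res',round(m*1e3,2))
        O=dict(hexpot=((.622,.178),.05,'hexpot',.098,.112,.085),memo=((.632,-.187),.05,'memo',.074,.088,.06),stap=((.465,.088),.075,'stap',.055,.08,.04),pots=((.627,-.016),.045,'r.031',.148,.162,.135))
        for n,(c,rad,k,a0,a1,zo) in O.items():
            E,M=edges(d,c,rad,a0,a1,zo)
            if len(E)<20: continue
            x,a,o,m=fit(E,k,c);print(cam,n,len(E),'z',np.median(M[:,2]).round(4),'c',x.round(4),'yaw',np.round(a,1),'off',round(o*1e3,2),'res',round(m*1e3,2))
E
python3 fit.py top scene wrist
```

```text
top sq 134 z 0.0257 c [0.6193 0.1722] yaw 28.8 off -1.59 res 0.8
top long 130 z 0.0255 c [ 0.6318 -0.1865] yaw 26.0 off -1.2 res 0.51
top hex 120 z 0.0252 c [0.4617 0.0857] yaw 42.2 off -1.37 res 0.76
top rp 82 z 0.0254 c [ 0.6233 -0.0129] yaw 0 off -1.62 res 0.51
top rf 126 z 0.0252 c [ 0.4447 -0.2806] yaw 0 off -1.48 res 0.58
top hexpot 118 z 0.1042 c [0.6229 0.1797] yaw 29.4 off -1.25 res 0.88
top memo 46 z 0.0804 c [ 0.632  -0.1872] yaw 26.8 off -3.79 res 0.78
top stap 138 z 0.0705 c [0.4666 0.0889] yaw 154.6 off -1.73 res 0.94
top pots 114 z 0.1544 c [ 0.628  -0.0167] yaw 0 off -1.66 res 0.72
scene sq 52 z 0.0241 c [0.6228 0.1727] yaw 29.3 off -0.9 res 1.38
scene long 77 z 0.0241 c [ 0.6346 -0.1862] yaw 25.8 off -0.98 res 0.95
scene rp 52 z 0.024 c [ 0.6261 -0.0127] yaw 0 off -1.28 res 0.94
scene rf 75 z 0.024 c [ 0.446  -0.2799] yaw 0 off -1.48 res 1.02
scene hexpot 77 z 0.1031 c [0.6229 0.1807] yaw 33.2 off -1.47 res 0.84
scene memo 58 z 0.0792 c [ 0.6334 -0.1871] yaw 27.5 off -4.09 res 0.96
scene stap 71 z 0.0681 c [0.4686 0.0895] yaw 153.4 off -4.19 res 1.73
scene pots 91 z 0.1522 c [ 0.6279 -0.0156] yaw 0 off -1.46 res 0.64
wrist sq 72 z 0.0254 c [0.6166 0.1722] yaw 28.6 off -0.77 res 0.54
wrist long 49 z 0.0254 c [ 0.6294 -0.1873] yaw 26.0 off -1.04 res 0.41
wrist hex 135 z 0.0255 c [0.4589 0.0852] yaw 42.2 off -0.63 res 0.35
wrist hexpot 122 z 0.1047 c [0.6214 0.1794] yaw 31.2 off -1.49 res 0.55
wrist stap 178 z 0.071 c [0.4646 0.0883] yaw 153.7 off -2.46 res 0.99
```

Emit:
step_arm(series=[[1,0.55,-1,-0.25,-0.22],[1,0.55,-1,-0.25,-0.22],[1,0.55,-1,-0.25,-0.22],[1,0.55,-1,-0.25,-0.22],[1,0.55,-1,-0.25,-0.22],[1,0.55,-1,-0.25,-0.22],[1,0.55,-1,-0.25,-0.22],[1,0.55,-1,-0.25,-0.22],[1,0.55,-1,-0.25,-0.22],[1,0.55,-1,-0.25,-0.22],[1,0.55,-1,-0.25,-0.22],[1,0.55,-1,-0.25,-0.22]])

```text
time: 3.05
tool_pos: [0.6022, -0.1403, 0.2773]
tool_rot: [-3.14, -0.002, 2.047]
contact_force: [0.1, 0.1, -0.4]
opening: 0.092
```

Emit:
step_arm(series=[[1,0.57,-0.9,-0.5,0],[1,0.57,-0.9,-0.5,0],[1,0,0,-1,0],[1,0,0,-1,0],[1,0,0,-1,0],[1,0,0,0,0],[1,0,0,0,0]])

```text
time: 3.75
tool_pos: [0.6306, -0.1847, 0.1784]
tool_rot: [-3.141, -0.001, 2.047]
contact_force: [-1.1, 0.3, 1.1]
opening: 0.0918
```

Emit:
step_arm(series=[[1,0.06,-0.09,-1,-0.1],[1,0,0,-1,0],[1,0,0,-1,0],[1,0,0,-1,0],[1,0,0,-0.6,0],[1,0,0,-0.4,0],[1,0,0,0,0],[1,0,0,0,0]])

```text
time: 4.55
tool_pos: [0.633, -0.1881, 0.055]
tool_rot: [3.14, 0.001, 2.038]
contact_force: [0.5, 0.1, 0.0]
opening: 0.0918
```

Emit:
step_arm(series=[[0.5,0,0,0,0],[0.5,0,0,0,0],[0.5,0,0,0,0],[0.5,0,0,0,0],[0.5,0,0,0,0],[0.5,0,0,0,0],[0.5,0,0,0,0],[0.5,0,0,0,0]], squeeze=25)

```text
time: 5.35
tool_pos: [0.6321, -0.1879, 0.0539]
tool_rot: [-3.141, -0.0, 2.038]
contact_force: [-2.2, 0.3, 3.0]
opening: 0.0557
```

Emit:
step_arm(series=[[0.5,0,0,0.4,0],[0.5,0,0,1,0],[0.5,0,0,1,0],[0.5,-0.3,-0.15,1,0],[0.5,-1,-0.49,0.4,0],[0.5,-1,-0.49,0,0],[0.5,-1,-0.49,0,0],[0.5,-1,-0.49,0,0],[0.5,-1,-0.49,0,0],[0.5,-1,-0.49,0,0],[0.5,-1,-0.49,0,0],[0.5,-0.2,-0.1,0,0]])

```text
time: 6.55
tool_pos: [0.4426, -0.2807, 0.1491]
tool_rot: [-3.141, -0.001, 2.036]
contact_force: [-0.4, 0.0, -2.3]
opening: 0.056
```

```bash
python3 - <<'E'
from h import *
s=sensors.observe();print(s['time'],s['tool_pos'],s['tool_rot'],s['opening'],s['contact_force'])
d=grab('top');g=grab('scene');cv2.imwrite('pics/t2.png',np.vstack([d['pixels'][60:300,130:600],g['pixels'][100:340,130:600]]))
E
python3 fit.py top scene
```

```text
6.55 [ 0.44260634 -0.28069406  0.14908961] [-3.14091913e+00 -5.75747761e-04  2.03555730e+00] 0.05595898633151207 [-0.38191343  0.01105952 -2.34863214]
top sq 136 z 0.0256 c [0.6193 0.1722] yaw 28.7 off -1.58 res 0.71
top long 170 z 0.0255 c [ 0.6318 -0.1864] yaw 26.0 off -1.24 res 0.62
top hex 118 z 0.0252 c [0.4617 0.0856] yaw 42.4 off -1.37 res 0.73
top rp 86 z 0.0253 c [ 0.6235 -0.0129] yaw 0 off -1.62 res 0.5
top rf 58 z 0.0253 c [ 0.4445 -0.2799] yaw 0 off -1.77 res 0.47
top hexpot 115 z 0.1045 c [0.6228 0.1795] yaw 29.0 off -1.35 res 0.89
top stap 139 z 0.0705 c [0.4661 0.088 ] yaw 154.6 off -1.76 res 0.92
top pots 115 z 0.1546 c [ 0.6279 -0.0165] yaw 0 off -1.69 res 0.66
scene sq 51 z 0.0241 c [0.6216 0.1731] yaw 28.9 off -1.44 res 1.02
scene long 128 z 0.0241 c [ 0.6339 -0.186 ] yaw 26.1 off -1.18 res 1.19
scene rp 50 z 0.0242 c [ 0.6263 -0.0126] yaw 0 off -1.38 res 0.88
scene rf 76 z 0.024 c [ 0.4465 -0.2797] yaw 0 off -1.48 res 1.0
scene hexpot 79 z 0.1028 c [0.6226 0.1809] yaw 30.2 off -1.45 res 1.2
scene stap 71 z 0.0682 c [0.4692 0.0895] yaw 154.8 off -4.14 res 1.51
scene pots 88 z 0.1521 c [ 0.6279 -0.0155] yaw 0 off -1.55 res 0.74
```

View pics/t2.png

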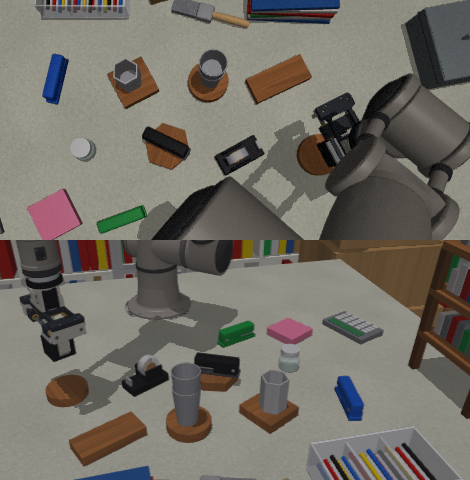

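The picture shows the memo box held level above the round stand at about (318,155) in the top half. I'll lower it.

Emit:
step_arm(series=[[0.5,0.1,0.03,-1,0],[0.5,0,0,-1,0],[0.5,0,0,-1,0],[0.5,0,0,-0.4,0],[0.5,0,0,-0.2,0],[0.5,0,0,-0.1,0],[0.5,0,0,0,0],[0.5,0,0,0,0]])

```text
time: 7.45
tool_pos: [0.4478, -0.2795, 0.0571]
tool_rot: [3.141, 0.002, 2.038]
contact_force: [-0.1, 0.5, -2.1]
opening: 0.056
```

Emit:
step_arm(series=[[0.5,-0.05,0,-0.06,0],[0.5,0,0,-0.04,0],[0.5,0,0,0,0]])

```text
time: 7.75
tool_pos: [0.4459, -0.2792, 0.0538]
tool_rot: [3.141, 0.0, 2.037]
contact_force: [-0.3, 0.4, -2.6]
opening: 0.056
```

Emit:
step_arm(series=[[0.5,0,0,-0.04,0],[0.5,0,0,0,0]])

```text
time: 7.95
tool_pos: [0.4459, -0.2792, 0.0538]
tool_rot: [3.142, 0.0, 2.038]
contact_force: [-3.0, 1.4, 8.2]
opening: 0.0558
```

Emit:
step_arm(series=[[0.5,0,0,-0.04,0],[0.5,0,0,0,0]])

```text
time: 8.15
tool_pos: [0.4459, -0.2792, 0.0538]
tool_rot: [3.141, 0.001, 2.038]
contact_force: [-4.5, 3.1, 17.0]
opening: 0.0558
```

Emit:
step_arm(series=[[0.5,0,0,0.05,0],[0.9,0,0,0,0],[0.9,0,0,0,0],[0.9,0,0,0,0],[0.9,0,0,0.5,0],[0.9,0,0,1,0],[0.9,0,0,1,0],[0.9,0,0,1,0]])

```text
time: 8.95
tool_pos: [0.446, -0.2791, 0.1422]
tool_rot: [3.141, 0.0, 2.038]
contact_force: [-0.2, -1.1, -0.5]
opening: 0.0825
```

Emit:
step_arm(series=[[1,0,1,1,-0.8],[1,0,1,0.5,-0.8],[1,0.1,1,0,-0.8],[1,0.1,1,0,-0.8],[1,0.1,1,0,-0.8],[1,0.1,1,0,-0.8],[1,0.1,1,0,-0.8],[1,0.1,1,0,-0.8],[1,0.1,1,0,-0.8],[1,0.1,1,0,-0.8],[1,0,1,0,-0.8],[1,0,1,0,-0.8]])

```text
time: 10.15
tool_pos: [0.466, 0.0219, 0.1788]
tool_rot: [3.141, -0.0, 1.267]
contact_force: [0.6, 0.4, 0.1]
opening: 0.0916
```

Emit:
step_arm(series=[[1,0,1,0,-0.9],[1,0,1,0,-0.95],[1,0,0.7,0,0],[1,0,0,-0.5,0],[1,0,0,0,0],[1,0,0,0,0]])

```text
time: 10.75
tool_pos: [0.466, 0.0883, 0.166]
tool_rot: [3.141, 0.0, 1.122]
contact_force: [0.3, 0.0, -0.5]
opening: 0.092
```

```bash
python3 - <<'E'
from h import *
s=sensors.observe();print(s['time'],s['tool_pos'],s['tool_rot'],s['opening'],s['contact_force'])
d=grab('top');g=grab('wrist');cv2.imwrite('pics/t3.png',np.vstack([d['pixels'][60:300,130:600],g['pixels'][100:340,130:600]]))
from fit import *
E,M=edges(d,(.445,-.28),.05,.07,.09,.06);print(fit(E,'memo',(.445,-.28)))
E,M=edges(d,(.445,-.28),.058,.018,.032,.008);print(fit(E,'r.05',(.445,-.28)))
E
python3 fit.py wrist
```

```text
10.75 [0.46595156 0.08825661 0.16600669] [3.14147489e+00 8.67622195e-05 1.12160020e+00] 0.09202652472551066 [ 0.29385019  0.01634994 -0.52123172]
(array([ 0.44703521, -0.27645733]), np.float64(26.908712755639048), np.float64(-0.0017708077333549162), np.float64(0.0008354128496656178))
(array([ 0.44483161, -0.28075516]), 0, np.float64(-0.0014545632173043963), np.float64(0.0005595453249041642))
wrist sq 202 z 0.0254 c [0.6172 0.1727] yaw 28.6 off -0.78 res 0.32
wrist hex 320 z 0.0255 c [0.4592 0.0857] yaw 42.4 off -0.38 res 0.21
wrist rp 115 z 0.0254 c [ 0.6213 -0.0128] yaw 0 off -0.81 res 0.32
wrist hexpot 55 z 0.1048 c [0.6231 0.1783] yaw 25.4 off -0.87 res 0.6
wrist stap 354 z 0.0711 c [0.466  0.0919] yaw 154.5 off -0.66 res 0.32
```

View pics/t3.png

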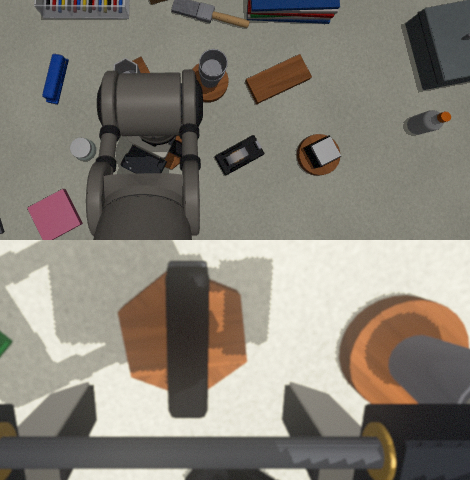

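The wrist view shows the black stapler between the fingers, lying across the six-sided stand. I'll descend.

Emit:
step_arm(series=[[1,0,0.05,-1,0],[1,0,0,-1,0],[1,0,0,-1,0],[1,0,0,-1,0],[1,0,0,-0.5,0],[1,0,0,0,0],[0.1,0,0,0,0],[0.1,0,0,0,0],[0.1,0,0,0,0],[0.1,0,0,0,0],[0.1,0,0,0,0],[0.1,0,0,0,0]])

```text
time: 12.05
tool_pos: [0.4661, 0.0896, 0.0532]
tool_rot: [3.141, -0.0, 1.122]
contact_force: [-0.4, -0.1, -0.4]
opening: 0.0484
```

Emit:
step_arm(series=[[0.1,0,0,0,0],[0.1,0,0,0,0],[0.1,0,0,0,0]])

```text
time: 12.35
tool_pos: [0.4659, 0.0896, 0.053]
tool_rot: [3.142, 0.0, 1.122]
contact_force: [-0.2, 0.6, 0.1]
opening: 0.0297
```

Emit:
step_arm(series=[[0.1,0,0,0.4,0],[0.1,0,0,1,0],[0.1,0,0,1,0],[0.1,0,0,1,0],[0.1,0,0,1,0],[0.1,0,0,1,0],[0.1,0,0,1,0],[0.1,0,0,0.5,0]])

```text
time: 13.15
tool_pos: [0.4664, 0.0897, 0.2281]
tool_rot: [3.139, -0.001, 1.122]
contact_force: [1.4, 0.3, -2.3]
opening: 0.0301
```

Emit:
step_arm(series=[[0.1,0.4,-0.92,0,0.94],[0.1,0.5,-0.92,0,0.94],[0.1,0.55,-0.92,0,0.94],[0.1,0.55,-0.92,0,0.94],[0.1,0.55,-0.92,0,0.94],[0.1,0.55,-0.92,0,0.94],[0.1,0.55,-0.92,0,0.94],[0.1,0.55,-0.92,0,0.94],[0.1,0.55,-0.92,0,0.94],[0.1,0.6,-0.92,0,0.94],[0.1,0.65,-0.92,0,0.94],[0.1,0.6,-0.92,0,0.94]])

```text
time: 14.35
tool_pos: [0.6312, -0.1872, 0.2257]
tool_rot: [-3.141, -0.001, 2.027]
contact_force: [0.8, 1.5, -2.1]
opening: 0.0298
```

Emit:
step_arm(series=[[0.1,0,0,-1,0],[0.1,0,0,-1,0],[0.1,0,0,-1,0],[0.1,0,0,0,0],[0.1,0,0,0,0]])

```text
time: 14.85
tool_pos: [0.6309, -0.1863, 0.151]
tool_rot: [-3.141, -0.001, 2.024]
contact_force: [0.9, -0.5, -1.6]
opening: 0.0301
```

```bash
python3 - <<'E'
from h import *
s=sensors.observe();print(s['time'],s['tool_pos'],s['tool_rot'],s['opening'],s['contact_force'])
d=grab('top');g=grab('scene');wr=grab('wrist')
cv2.imwrite('pics/t4.png',np.vstack([np.hstack([d['pixels'][60:260,220:520],g['pixels'][150:350,150:450]]),cv2.resize(wr['pixels'],(600,375))]))
E
python3 fit.py top wrist
```

```text
14.85 [ 0.63088091 -0.18632501  0.15096985] [-3.14120135e+00 -5.29146412e-04  2.02402964e+00] 0.03008061311256774 [ 0.93511922 -0.51888338 -1.57129533]
top sq 131 z 0.0258 c [0.6192 0.1722] yaw 28.6 off -1.6 res 0.78
top long 46 z 0.0254 c [ 0.6318 -0.1861] yaw 26.1 off -1.29 res 0.38
top rp 85 z 0.0253 c [ 0.6237 -0.013 ] yaw 0 off -1.58 res 0.71
top hexpot 112 z 0.1044 c [0.623  0.1797] yaw 28.6 off -1.29 res 0.75
top pots 112 z 0.1545 c [ 0.6279 -0.0166] yaw 0 off -1.61 res 0.56
wrist long 240 z 0.0254 c [ 0.6303 -0.1878] yaw 25.9 off -0.52 res 0.24
wrist rp 101 z 0.0254 c [ 0.6204 -0.0136] yaw 0 off 0.83 res 0.23
wrist rf 108 z 0.0256 c [ 0.443  -0.2814] yaw 0 off -0.85 res 0.27
```

View pics/t4.png

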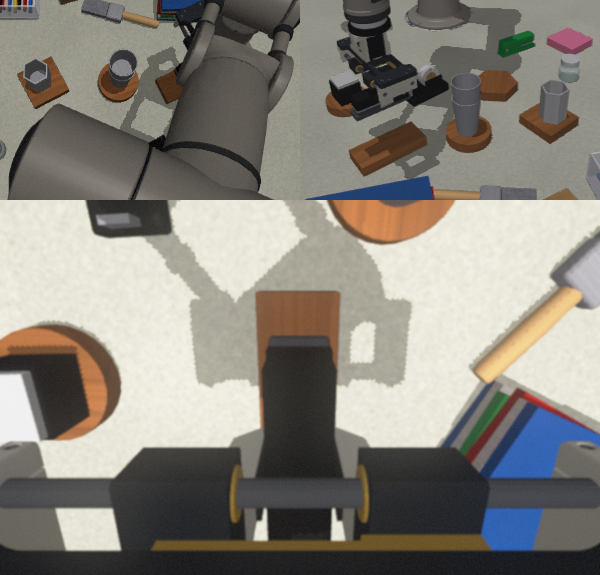

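```bash
python3 - <<'E'
from h import *
d=dict(np.load('wrist.npz'));w=pts(d)
s=sensors.observe();t=s['tool_pos']
a=np.radians(26);j=np.array([np.cos(a),np.sin(a)]);l=np.array([-np.sin(a),np.cos(a)])
q=w[...,:2]-t[:2]
J=q@j;L=q@l;z=w[...,2]
m=(abs(J)<.03)&(abs(L)<.09)&(z>.11)&(z<.18)
m[300:]=False
print(m.sum(),t)
Lm=L[m];print('L range',np.percentile(Lm,[0,.5,1,2,50,98,99,99.5,100]).round(4))
f=m&((abs(L)>.03))
for lo in np.arange(.03,.07,.005):
    k=m&(abs(L)>lo)&(abs(L)<lo+.005)
    if k.sum()>5: print(lo.round(3),k.sum(),'J',J[k].min().round(4),J[k].max().round(4),'z',np.percentile(z[k],[1,50,99]).round(4))
E
```

```text
13884 [ 0.63179747 -0.18664792  0.15256554]
L range [0.0003 0.0032 0.0037 0.0045 0.0286 0.0555 0.0563 0.0564 0.0567]
0.03 958 J -0.0155 0.0144 z [0.1654 0.1706 0.1721]
0.035 1011 J -0.0156 0.0142 z [0.1655 0.1706 0.172 ]
0.04 1041 J -0.0155 0.0143 z [0.1654 0.1705 0.1721]
0.045 1127 J -0.0158 0.0144 z [0.1652 0.1704 0.1722]
0.05 2177 J -0.0156 0.0144 z [0.1336 0.1642 0.1709]
0.055 364 J -0.0152 0.014 z [0.1277 0.1336 0.1359]
```

The wrist view shows the stapler level along the long stand, about 2 mm off centre. I'll correct that and lower it.

Emit:
step_arm(series=[[0.1,-0.06,0.04,-1,0],[0.1,0,0,-1,0],[0.1,0,0,-1,0],[0.1,0,0,-0.6,0],[0.1,0,0,-0.2,0],[0.1,0,0,0,0],[0.1,0,0,0,0]])

```text
time: 15.7
tool_pos: [0.6304, -0.1857, 0.057]
tool_rot: [3.14, 0.002, 2.024]
contact_force: [-0.6, -0.3, -3.1]
opening: 0.03
```

Emit:
step_arm(series=[[0.1,0,0,-0.06,0],[0.1,0,0,0,0]])

```text
time: 15.9
tool_pos: [0.6298, -0.1855, 0.0548]
tool_rot: [3.141, 0.001, 2.024]
contact_force: [-0.7, 0.4, -2.2]
opening: 0.03
```

Emit:
step_arm(series=[[0.1,0,0,-0.06,0],[0.1,0,0,0,0]])

```text
time: 16.1
tool_pos: [0.6299, -0.1855, 0.053]
tool_rot: [3.141, 0.001, 2.024]
contact_force: [0.1, -0.2, 0.6]
opening: 0.0301
```

Emit:
step_arm(series=[[0.1,0,0,-0.04,0],[0.1,0,0,0,0]])

```text
time: 16.3
tool_pos: [0.6299, -0.1855, 0.053]
tool_rot: [3.141, 0.001, 2.024]
contact_force: [-1.8, 0.2, 6.5]
opening: 0.0302
```

Emit:
step_arm(series=[[0.1,0,0,0.03,0],[0.9,0,0,0,0],[0.9,0,0,0,0],[0.9,0,0,0,0],[0.9,0,0,0,0],[0.9,0,0,0.5,0],[0.9,0,0,1,0],[0.9,0,0,1,0],[1,0,0,1,0],[1,0,0,1,0],[1,0,0,1,0],[1,0,0,1,0]])

```text
time: 17.5
tool_pos: [0.6294, -0.1853, 0.2169]
tool_rot: [3.141, 0.001, 2.024]
contact_force: [0.4, -0.1, 0.4]
opening: 0.0913
```

Emit:
step_arm(series=[[1,0.1,0.8,1,0],[1,0.1,0.9,0.5,0],[1,0.1,1,0,0],[1,0.1,1,0,0],[1,0.1,1,0,0],[1,0.1,1,0,0.1],[1,0.1,1,0,0.1],[1,0.1,1,0,0.1],[1,0.1,1,0,0.1],[1,0.1,1,0,0.1],[1,0.1,0.9,0,0.1],[1,0,0,0,0]])

```text
time: 18.7
tool_pos: [0.6569, 0.0826, 0.2532]
tool_rot: [3.14, -0.0, 2.075]
contact_force: [-0.2, 0.6, -0.3]
opening: 0.0916
```

```bash
python3 - <<'E'
from h import *
s=sensors.observe();print(s['time'],s['tool_pos'],s['tool_rot'],s['opening'],s['contact_force'])
d=grab('top');g=grab('scene');wr=grab('wrist')
cv2.imwrite('pics/t5.png',np.vstack([np.hstack([d['pixels'][60:260,220:520],g['pixels'][150:350,150:450]]),cv2.resize(wr['pixels'],(600,375))]))
from fit import *
for n,x in(('top',d),('scene',g)):
  E,M=edges(x,(.632,-.187),.075,.055,.08,.04);print(n,fit(E,'stap',(.632,-.187)))
E
python3 fit.py top scene wrist | egrep -v 'stap'
```

```text
18.7 [0.65685526 0.08258598 0.253165  ] [ 3.14022203e+00 -3.75413758e-04  2.07548979e+00] 0.09162913426838608 [-0.21539646  0.59864243 -0.30699728]
top (array([ 0.62967382, -0.18348077]), np.float64(26.29305068682206), np.float64(-0.0014083737346975084), np.float64(0.0007191234802526294))
scene (array([ 0.63345663, -0.18705912]), np.float64(25.386200908983575), np.float64(-0.004368005745866386), np.float64(0.0014355908507983411))
top long 163 z 0.0254 c [ 0.6316 -0.1863] yaw 25.9 off -1.22 res 0.58
top rp 40 z 0.0254 c [ 0.6238 -0.0128] yaw 0 off -1.49 res 0.69
top rf 91 z 0.0252 c [ 0.4449 -0.2807] yaw 0 off -1.35 res 0.62
top pots 74 z 0.1543 c [ 0.6281 -0.0165] yaw 0 off -1.64 res 0.66
scene sq 51 z 0.0241 c [0.6224 0.1727] yaw 29.4 off -1.19 res 1.2
scene long 48 z 0.0242 c [ 0.6336 -0.1863] yaw 25.9 off -1.05 res 1.0
scene hex 58 z 0.0239 c [0.4613 0.0869] yaw 40.8 off -1.6 res 1.19
scene rp 52 z 0.0241 c [ 0.626  -0.0127] yaw 0 off -1.19 res 0.79
scene rf 34 z 0.0241 c [ 0.4469 -0.2798] yaw 0 off -1.42 res 0.66
scene hexpot 78 z 0.1027 c [0.6227 0.1808] yaw 30.9 off -1.38 res 0.88
scene pots 89 z 0.1524 c [ 0.6281 -0.0156] yaw 0 off -1.47 res 0.64
wrist sq 393 z 0.0259 c [0.6178 0.1723] yaw 28.8 off -0.46 res 0.27
wrist hex 329 z 0.0256 c [0.4593 0.0851] yaw 42.4 off -0.52 res 0.33
wrist rp 146 z 0.0255 c [ 0.622  -0.0129] yaw 0 off -1.08 res 0.37
wrist hexpot 410 z 0.1053 c [0.6207 0.1798] yaw 29.9 off -0.81 res 0.6
wrist pots 71 z 0.1546 c [ 0.6259 -0.0177] yaw 0 off -1.57 res 0.36
```

View pics/t5.png

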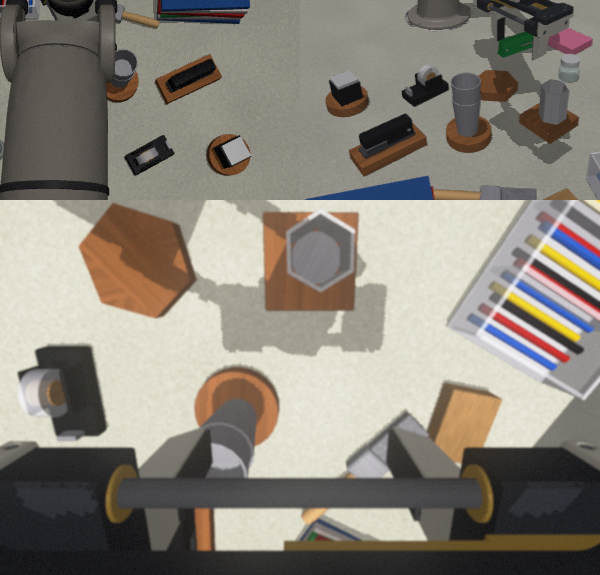

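Emit:
step_arm(series=[[1,-0.36,0.97,0,0.22],[1,-0.36,0.97,0,0],[1,-0.36,0.97,0,0],[1,-0.34,0.97,0,0],[1,0,0,-1,0],[1,0,0,-1,0],[1,0,0,-1,0],[1,0,0,0,0],[1,0,0,0,0]])

```text
time: 19.75
tool_pos: [0.6218, 0.1756, 0.1779]
tool_rot: [-3.142, 0.0, 2.088]
contact_force: [-0.3, 0.0, 0.7]
opening: 0.0918
```

Emit:
step_arm(series=[[1,0,0.14,-1,0],[1,0,0,-1,0],[1,0,0,-1,0],[1,0,0,-0.8,0],[1,0,0,-0.2,0],[1,0,0,0,0],[0.45,0,0,0,0],[0.45,0,0,0,0],[0.45,0,0,0,0],[0.45,0,0,0,0],[0.45,0,0,0,0],[0.45,0,0,0,0]])

```text
time: 20.95
tool_pos: [0.6215, 0.1802, 0.0775]
tool_rot: [3.141, 0.0, 2.09]
contact_force: [-0.8, 0.7, 1.1]
opening: 0.0536
```

Emit:
step_arm(series=[[0.45,0,0,0,0],[0.45,0,0,0,0]])

```text
time: 21.15
tool_pos: [0.6215, 0.1802, 0.0775]
tool_rot: [3.141, 0.0, 2.09]
contact_force: [-0.9, -0.0, 2.5]
opening: 0.0537
```

Emit:
step_arm(series=[[0.45,0,0,0.4,0],[0.45,0,0,1,0],[0.45,0,0,1,0],[0.45,-0.4,-0.25,1,0],[0.45,-0.9,-0.54,0.4,0],[0.45,-1,-0.58,0,0],[0.45,-1,-0.58,0,0],[0.45,-1,-0.58,0,0],[0.45,-1,-0.58,0,0],[0.45,-0.8,-0.48,0,0],[0.45,-0.36,-0.2,0,0],[0.45,0,0,0,0]])

```text
time: 22.35
tool_pos: [0.4596, 0.0851, 0.1728]
tool_rot: [3.141, 0.0, 2.089]
contact_force: [-0.1, 0.4, -0.8]
opening: 0.054
```

```bash
python3 - <<'E'
from h import *
s=sensors.observe();print(s['time'],s['tool_pos'],s['tool_rot'],s['opening'],s['contact_force'])
g=grab('scene');wr=grab('wrist')
cv2.imwrite('pics/t6.png',np.vstack([g['pixels'][130:330,0:600],cv2.resize(wr['pixels'],(600,375))]))
E
python3 fit.py wrist scene
```

```text
22.35 [0.45957513 0.08505173 0.17280034] [3.14105940e+00 2.18920937e-04 2.08876115e+00] 0.05395993950572833 [-0.06726639  0.41323182 -0.77263109]
wrist sq 262 z 0.0253 c [0.6172 0.1725] yaw 28.6 off -0.67 res 0.4
wrist hex 251 z 0.0254 c [0.4591 0.0855] yaw 42.3 off -0.48 res 0.21
scene sq 97 z 0.024 c [0.6223 0.1729] yaw 29.1 off -1.06 res 1.06
scene long 45 z 0.0241 c [ 0.6341 -0.1862] yaw 25.9 off -1.02 res 0.92
scene hex 57 z 0.0239 c [0.4618 0.0866] yaw 41.1 off -1.41 res 1.31
scene rp 50 z 0.0241 c [ 0.6267 -0.0127] yaw 0 off -1.29 res 0.76
scene rf 34 z 0.0242 c [ 0.4468 -0.2798] yaw 0 off -1.47 res 0.71
scene pots 91 z 0.1521 c [ 0.628  -0.0157] yaw 0 off -1.64 res 0.73
```

View pics/t6.png

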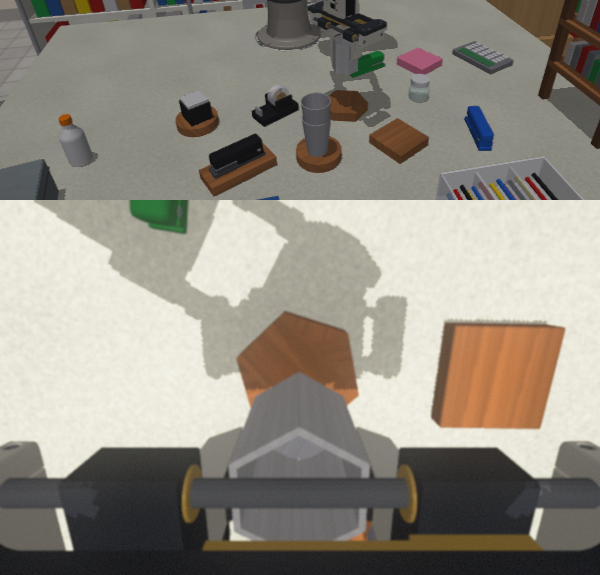

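The wrist view shows the hexpot upright over the six-sided stand. I'll lower it.

Emit:
step_arm(series=[[0.45,0.03,0.02,-1,0],[0.45,0,0,-1,0],[0.45,0,0,-1,0],[0.45,0,0,-0.5,0],[0.45,0,0,-0.17,0],[0.45,0,0,0,0],[0.45,0,0,0,0]])

```text
time: 23.15
tool_pos: [0.4616, 0.0861, 0.081]
tool_rot: [3.14, 0.001, 2.09]
contact_force: [0.2, -0.3, -1.3]
opening: 0.0539
```

Emit:
step_arm(series=[[0.45,0,0,-0.06,0],[0.45,0,0,0,0]])

```text
time: 23.35
tool_pos: [0.4611, 0.0859, 0.0795]
tool_rot: [3.14, 0.001, 2.09]
contact_force: [0.1, 1.0, -2.0]
opening: 0.0538
```

Emit:
step_arm(series=[[0.45,-0.02,0,-0.06,0],[0.45,0,0,0,0]])

```text
time: 23.55
tool_pos: [0.4601, 0.0859, 0.0776]
tool_rot: [3.141, 0.0, 2.09]
contact_force: [0.7, 0.3, -2.0]
opening: 0.0542
```

Emit:
step_arm(series=[[0.45,0,0,-0.04,0],[0.45,0,0,0,0]])

```text
time: 23.75
tool_pos: [0.4602, 0.0859, 0.0774]
tool_rot: [3.141, 0.0, 2.09]
contact_force: [-1.9, -0.4, 9.5]
opening: 0.0539
```

Emit:
step_arm(series=[[0.45,0,0,0.04,0],[0.9,0,0,0,0],[0.9,0,0,0,0],[0.9,0,0,0,0],[0.9,0,0,0,0],[0.9,0,0,0.5,0],[0.9,0,0,1,0],[0.9,0,0,1,0],[1,0,0,1,0],[1,0,0,0.5,0],[1,0,-0.5,0,0],[1,0,-0.8,0,0]])

```text
time: 24.95
tool_pos: [0.46, 0.0531, 0.1771]
tool_rot: [3.141, 0.0, 2.092]
contact_force: [0.5, -0.9, 0.0]
opening: 0.0922
```

Emit:
step_arm(series=[[1,0,-1,0,0],[1,0,-1,0,0],[1,0,-1,0,0],[1,0,-1,0,0],[1,0,-1,0,0],[1,0,-1,0,0],[1,-0.1,-1,0,-0.1],[1,-0.1,-1,0,-0.1],[1,-0.1,-1,0,-0.1],[1,-0.1,-1,0,-0.1],[1,-0.1,-1,0,-0.1],[1,0,-1,0,-0.1]])

```text
time: 26.15
tool_pos: [0.4464, -0.2481, 0.1762]
tool_rot: [-3.14, -0.002, 2.041]
contact_force: [0.3, 0.1, -0.4]
opening: 0.0916
```

```bash
python3 - <<'E'
from h import *
s=sensors.observe();print(s['time'],s['tool_pos'],s['tool_rot'],s['opening'],s['contact_force'])
d=grab('top');g=grab('scene');wr=grab('wrist')
cv2.imwrite('pics/t7.png',np.vstack([np.hstack([d['pixels'][60:260,220:520],g['pixels'][150:350,150:450]]),cv2.resize(wr['pixels'],(600,375))]))
from fit import *
for n,x in(('top',d),('scene',g)):
  E,M=edges(x,(.46,.086),.05,.098,.112,.085);print(n,fit(E,'hexpot',(.46,.086)))
for n,x in(('top',d),('scene',g),('wrist',wr)):
  E,M=edges(x,(.447,-.277),.05,.07,.09,.06)
  if len(E)>20:print(n,fit(E,'memo',(.447,-.277)))
E
python3 fit.py top scene wrist | egrep -v 'stap'
```

```text
26.15 [ 0.44636458 -0.24805802  0.17618129] [-3.14048890e+00 -1.88410018e-03  2.04077285e+00] 0.09156729484012373 [ 0.26526537  0.0769822  -0.36126586]
top (array([0.46209264, 0.08535657]), np.float64(29.384667480193826), np.float64(-0.0014589143173263275), np.float64(0.0007594213295649566))
scene (array([0.46188007, 0.08695489]), np.float64(30.3413846607039), np.float64(-0.00196920929649751), np.float64(0.0012939980404747834))
scene (array([ 0.45120147, -0.27788607]), np.float64(27.166127652593463), np.float64(-0.00245502211327483), np.float64(0.0010584340330815744))
wrist (array([ 0.44386211, -0.27631271]), np.float64(27.423969275413224), np.float64(-0.0004945388926416481), np.float64(0.0002018996513082342))
top sq 165 z 0.0253 c [0.6196 0.1723] yaw 28.4 off -1.47 res 0.78
top long 155 z 0.0255 c [ 0.6318 -0.1866] yaw 25.9 off -1.25 res 0.55
top hex 167 z 0.0257 c [0.4616 0.0856] yaw 42.4 off -1.37 res 0.72
top rp 88 z 0.0252 c [ 0.6235 -0.0129] yaw 0 off -1.66 res 0.68
top rf 35 z 0.0251 c [ 0.4444 -0.2801] yaw 0 off -1.7 res 0.44
top pots 112 z 0.1542 c [ 0.628  -0.0166] yaw 0 off -1.66 res 0.69
scene sq 96 z 0.0241 c [0.6228 0.1732] yaw 28.4 off -0.75 res 1.06
scene long 47 z 0.0241 c [ 0.6335 -0.1863] yaw 26.1 off -1.08 res 0.86
scene hex 25 z 0.024 c [0.463  0.0863] yaw 44.1 off -0.95 res 1.06
scene rp 52 z 0.0241 c [ 0.6268 -0.0126] yaw 0 off -1.24 res 0.78
scene rf 32 z 0.0241 c [ 0.4456 -0.2798] yaw 0 off -1.52 res 0.81
scene pots 92 z 0.1521 c [ 0.6277 -0.0156] yaw 0 off -1.56 res 0.82
wrist long 45 z 0.0253 c [ 0.6291 -0.189 ] yaw 26.0 off 0.45 res 0.34
wrist rf 210 z 0.0254 c [ 0.442  -0.2816] yaw 0 off -1.02 res 0.33
```

View pics/t7.png

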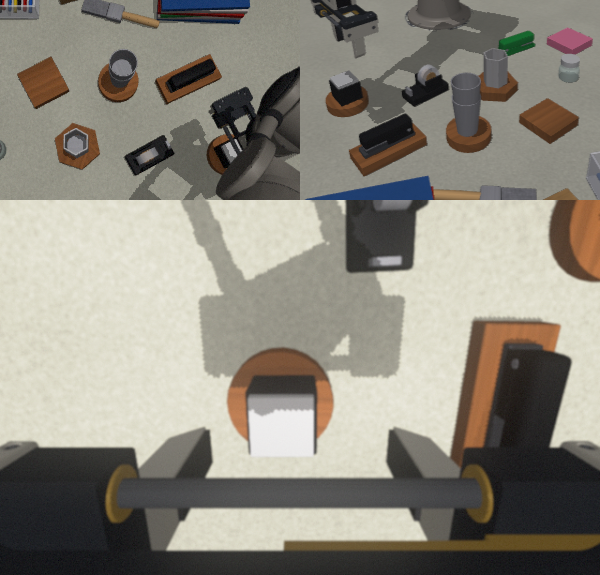

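Emit:
step_arm(series=[[1,-0.06,-0.6,0,0.06],[1,0,-0.56,-0.3,0],[1,0,0,-1,0],[1,0,0,-1,0],[1,0,0,-1,0],[1,0,0,-1,0],[1,0,0,-0.6,0],[1,0,0,0,0],[1,0,0,0,0]])

```text
time: 27.2
tool_pos: [0.4462, -0.2759, 0.0548]
tool_rot: [-3.141, -0.0, 2.047]
contact_force: [0.4, 0.1, 1.2]
opening: 0.0919
```

Emit:
step_arm(series=[[0.5,0,0,0,0],[0.5,0,0,0,0],[0.5,0,0,0,0],[0.5,0,0,0,0],[0.5,0,0,0,0],[0.5,0,0,0,0],[0.5,0,0,0,0],[0.5,0,0,0,0]])

```text
time: 28.0
tool_pos: [0.4462, -0.2757, 0.0552]
tool_rot: [3.142, 0.0, 2.046]
contact_force: [-1.3, -0.6, 5.5]
opening: 0.0565
```

Emit:
step_arm(series=[[0.5,0,0,0.4,0],[0.5,0,0,1,0],[0.5,0,0,1,0],[0.5,0,0,1,0],[0.5,0,0.2,1,0],[0.5,0,0.4,1,0],[0.5,0,0.6,1,0],[0.5,0,0.8,1,0],[0.5,0.2,1,0,0],[0.5,0.3,1,0,0],[0.5,0.4,1,0,0],[0.5,0.5,1,0,0]])

```text
time: 29.2
tool_pos: [0.481, -0.1244, 0.2403]
tool_rot: [3.142, -0.0, 2.046]
contact_force: [-0.4, -1.3, -2.6]
opening: 0.0556
```

Emit:
step_arm(series=[[0.5,0.5,1,0,0],[0.5,0.5,1,0,0],[0.5,0.5,1,0,0],[0.5,0.5,1,0,0],[0.5,0.5,1,0,0],[0.5,0.5,1,0,0],[0.5,0.5,1,0,0],[0.5,0.5,1,0,0],[0.5,0.5,1,0,0],[0.5,0.5,1,0,0],[0.5,0.5,1,0,0],[0.5,0,0.6,0,0]])

```text
time: 30.4
tool_pos: [0.6192, 0.1662, 0.2394]
tool_rot: [-3.141, -0.001, 2.047]
contact_force: [-0.6, 0.1, -2.8]
opening: 0.0555
```

Emit:
step_arm(series=[[0.5,0,0.2,-1,0],[0.5,0,0,-1,0],[0.5,0,0,-1,0],[0.5,0,0,-0.3,0],[0.5,0,0,0,0],[0.5,0,0,0,0]])

```text
time: 31.0
tool_pos: [0.6192, 0.1693, 0.1589]
tool_rot: [3.14, 0.001, 2.046]
contact_force: [-0.5, 0.4, -1.5]
opening: 0.056
```

```bash
python3 - <<'E'
from h import *
s=sensors.observe();print(s['time'],s['tool_pos'],s['tool_rot'],s['opening'],s['contact_force'])
d=grab('top');g=grab('scene');wr=grab('wrist')
cv2.imwrite('pics/t8.png',np.vstack([np.hstack([d['pixels'][60:260,220:520],g['pixels'][150:350,250:550]]),cv2.resize(wr['pixels'],(600,375))]))
from fit import *
w=pts(wr);t=s['tool_pos'];a=np.radians(27.2);j=np.array([np.cos(a),np.sin(a)]);l=np.array([-np.sin(a),np.cos(a)])
q=w[...,:2]-t[:2];J=q@j;L=q@l;z=w[...,2]
m=(abs(J)<.04)&(abs(L)<.06)&(z>t[2]-.03)&(z<t[2]+.04);m[280:]=False
print('L max',np.percentile(L[m],[50,99,99.9]),'J',np.percentile(J[m],[.5,99.5]))
E
python3 fit.py top scene wrist | egrep -v 'stap'
```

```text
31.0 [0.61923656 0.16927333 0.15886547] [3.13982768e+00 6.26777011e-04 2.04615692e+00] 0.055986428733127924 [-0.50384296  0.38597897 -1.50348645]
L max [0.0227898  0.02578131 0.02597453] J [-0.03921773  0.03915637]
top long 157 z 0.0253 c [ 0.6317 -0.1863] yaw 25.9 off -1.18 res 0.54
top hex 147 z 0.0256 c [0.4616 0.0854] yaw 42.3 off -1.38 res 0.69
top rp 86 z 0.0254 c [ 0.6234 -0.0129] yaw 0 off -1.69 res 0.69
top rf 120 z 0.0252 c [ 0.4447 -0.2808] yaw 0 off -1.48 res 0.61
top pots 112 z 0.1544 c [ 0.6279 -0.0167] yaw 0 off -1.65 res 0.69
scene sq 98 z 0.024 c [0.6227 0.1729] yaw 28.2 off -0.71 res 1.18
scene long 46 z 0.0241 c [ 0.633  -0.1865] yaw 26.2 off -1.28 res 0.88
scene hex 25 z 0.0239 c [0.4637 0.087 ] yaw 42.6 off -1.01 res 1.08
scene rp 52 z 0.024 c [ 0.6267 -0.0128] yaw 0 off -1.16 res 0.71
scene rf 74 z 0.024 c [ 0.4462 -0.2801] yaw 0 off -1.55 res 0.97
scene pots 85 z 0.1521 c [ 0.628  -0.0154] yaw 0 off -1.56 res 0.74
wrist sq 180 z 0.0255 c [0.6178 0.1727] yaw 28.6 off -0.62 res 0.28
wrist hex 198 z 0.0255 c [0.4597 0.0856] yaw 42.4 off -0.27 res 0.2
```

View pics/t8.png

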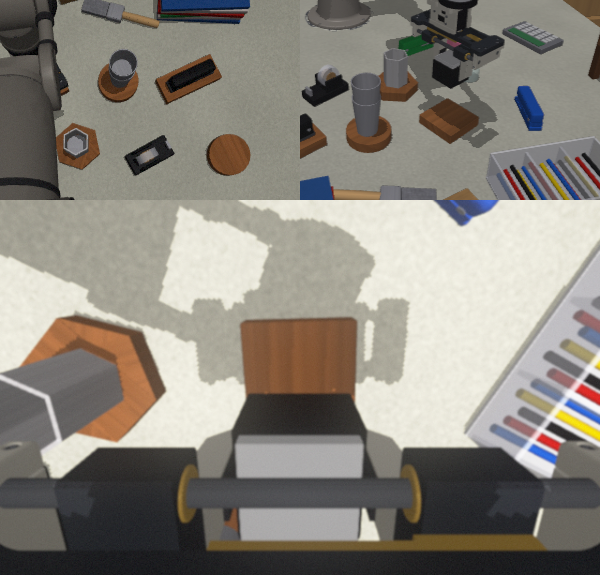

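The wrist view shows the memo box level over the square stand, and the offset is small. I'll lower it.

Emit:
step_arm(series=[[0.5,-0.06,0.19,-1,0],[0.5,0,0,-1,0],[0.5,0,0,-1,0],[0.5,0,0,-0.7,0],[0.5,0,0,-0.3,0],[0.5,0,0,0,0],[0.5,0,0,0,0]])

```text
time: 31.85
tool_pos: [0.618, 0.1742, 0.0588]
tool_rot: [3.14, 0.001, 2.046]
contact_force: [0.3, 0.2, -1.9]
opening: 0.0561
```

Emit:
step_arm(series=[[0.5,0,0,-0.06,0],[0.5,0,0,0,0]])

```text
time: 32.05
tool_pos: [0.6177, 0.1742, 0.0569]
tool_rot: [3.14, 0.0, 2.046]
contact_force: [-0.6, -0.9, -1.9]
opening: 0.0562
```

Emit:
step_arm(series=[[0.5,0,0,-0.06,0],[0.5,0,0,0,0]])

```text
time: 32.25
tool_pos: [0.6177, 0.1742, 0.0553]
tool_rot: [3.14, 0.0, 2.046]
contact_force: [-0.3, -0.6, 1.4]
opening: 0.0556
```

Emit:
step_arm(series=[[0.5,0,0,-0.04,0],[0.5,0,0,0,0]])

```text
time: 32.45
tool_pos: [0.6177, 0.1742, 0.0552]
tool_rot: [3.14, 0.001, 2.046]
contact_force: [-2.6, -0.7, 8.9]
opening: 0.0561
```

Emit:
step_arm(series=[[0.5,0,0,0.04,0],[0.9,0,0,0,0],[0.9,0,0,0,0],[0.9,0,0,0,0],[0.9,0,0,0,0],[0.9,0,0,0.5,0],[0.9,0,0,1,0],[0.9,0,0,1,0],[1,0,0,1,0],[1,0,0,1,0],[1,0,-0.2,1,0],[1,0,-0.6,1,0]])

```text
time: 33.65
tool_pos: [0.617, 0.155, 0.2191]
tool_rot: [3.14, -0.0, 2.048]
contact_force: [0.4, 0.4, 0.0]
opening: 0.0918
```

Emit:
step_arm(series=[[1,0.2,-0.8,1,0],[1,0.2,-1,1,0],[1,0.2,-1,0.5,0],[1,0.2,-1,0,0],[1,0.2,-1,0,0],[1,0.2,-1,0,0],[1,0.2,-1,0,0],[1,0.2,-1,0,0],[1,0.2,-1,0,0],[1,0.2,-1,0,0],[1,0,-0.4,0,0],[1,0,0,0,0]])

```text
time: 34.85
tool_pos: [0.667, -0.102, 0.2798]
tool_rot: [3.141, 0.0, 2.044]
contact_force: [-1.2, 0.5, -0.2]
opening: 0.0916
```

```bash
python3 - <<'E'
from h import *
s=sensors.observe();print(s['time'],s['tool_pos'],s['tool_rot'],s['opening'],s['contact_force'])
d=grab('top');g=grab('scene');wr=grab('wrist')
cv2.imwrite('pics/t9.png',np.vstack([np.hstack([d['pixels'][60:260,220:520],g['pixels'][150:350,150:450]]),cv2.resize(wr['pixels'],(600,375))]))
from fit import *
for n,x in(('top',d),('scene',g),('wrist',wr)):
  for nm,k,c,r,a,b,e in(('memo','memo',(.618,.173),.05,.07,.09,.06),('stap','stap',(.632,-.187),.075,.055,.08,.04),('hexp','hexpot',(.46,.086),.05,.098,.112,.085)):
    E,M=edges(x,c,r,a,b,e)
    if len(E)>20:print(n,nm,len(E),fit(E,k,c))
E
python3 fit.py top scene wrist | egrep -v 'stap'
```

```text
34.85 [ 0.66697513 -0.10204071  0.27983686] [3.14141638e+00 1.45849490e-04 2.04439556e+00] 0.09159159487597707 [-1.1596799   0.52902423 -0.15888154]
top memo 87 (array([0.61831586, 0.17063105]), np.float64(26.74413047638653), np.float64(-0.0019178205863459388), np.float64(0.000753460869587055))
top hexp 125 (array([0.4620695, 0.0854186]), np.float64(29.680598650778308), np.float64(-0.0015354203997350044), np.float64(0.0008394820938122702))
scene memo 57 (array([0.62195893, 0.17242693]), np.float64(27.851023185936565), np.float64(-0.003400131000672938), np.float64(0.0014402560045244962))
scene stap 92 (array([ 0.6333267 , -0.18727436]), np.float64(25.442077796621774), np.float64(-0.004414963980901555), np.float64(0.0012095432862691113))
scene hexp 66 (array([0.46226621, 0.08642232]), np.float64(29.417465329040407), np.float64(-0.0013514430799087213), np.float64(0.0009368141818290965))
wrist stap 157 (array([ 0.62804966, -0.18268397]), np.float64(25.95996850664825), np.float64(-0.0007549661687920226), np.float64(0.00046070375333375846))
top sq 133 z 0.0253 c [0.6196 0.1724] yaw 28.7 of
[... 248 characters left out ...]
165] yaw 0 off -1.77 res 0.7
scene sq 38 z 0.024 c [0.6215 0.1733] yaw 28.4 off -1.67 res 1.2
scene long 47 z 0.0241 c [ 0.634 -0.186] yaw 25.3 off -0.96 res 1.1
scene hex 25 z 0.0239 c [0.4628 0.0869] yaw 42.4 off -1.22 res 0.92
scene rp 52 z 0.0241 c [ 0.6262 -0.0127] yaw 0 off -1.19 res 0.67
scene rf 75 z 0.024 c [ 0.4465 -0.28  ] yaw 0 off -1.46 res 0.86
scene pots 86 z 0.1521 c [ 0.6281 -0.0156] yaw 0 off -1.62 res 0.8
wrist long 159 z 0.0256 c [ 0.63   -0.1872] yaw 25.9 off -0.77 res 0.36
wrist rp 299 z 0.0254 c [ 0.6221 -0.0138] yaw 0 off -0.94 res 0.33
wrist rf 205 z 0.0257 c [ 0.4427 -0.2816] yaw 0 off -0.96 res 0.4
wrist pots 356 z 0.155 c [ 0.6258 -0.0171] yaw 0 off -0.85 res 0.24
```

View pics/t9.png

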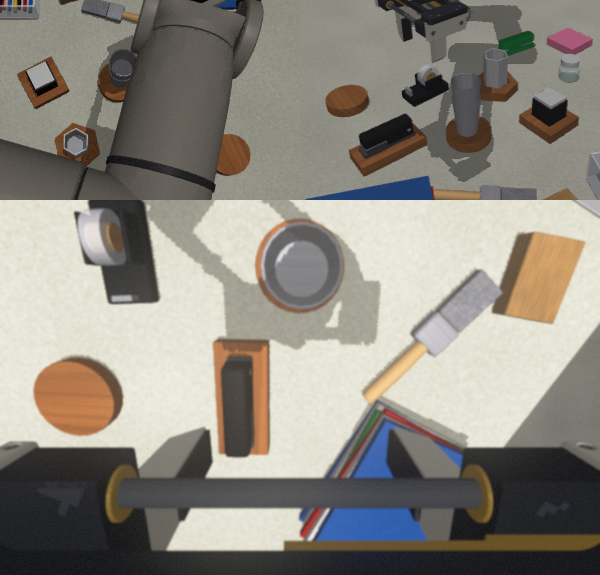

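```bash
python3 - <<'E'
from h import *
a=np.radians(25.9);j=np.array([np.cos(a),np.sin(a)]);l=np.array([-np.sin(a),np.cos(a)])
for n,c in(('scene',(.6338,-.1862)),('wrist',(.6300,-.1873))):
    d=dict(np.load(n+'.npz'));w=pts(d);q=w[...,:2]-c;J=q@j;L=q@l;z=w[...,2]
    v=d['pixels'].max(-1)
    if n=='wrist': z[270:]=np.nan
    for lo,hi in((.03,.04),(.04,.05),(.05,.06),(.06,.08)):
        m=(abs(J)<.04)&(abs(L)<.08)&(z>lo)&(z<hi)
        if m.sum()>10: print(n,lo,m.sum(),'L',np.percentile(L[m],[0,1,99,100]).round(4),'J',np.percentile(J[m],[1,99]).round(4))
cv2.imwrite('pics/c9.png',cv2.resize(dict(np.load('scene.npz'))['pixels'][250:330,190:290],None,fx=6,fy=6,interpolation=cv2.INTER_CUBIC))
E
```

```text
scene 0.03 281 L [-0.0589 -0.0585  0.0552  0.0578] J [-0.0125  0.0147]
scene 0.04 149 L [-0.0542 -0.0531  0.0546  0.0552] J [-0.0055  0.0152]
scene 0.05 199 L [-0.0549 -0.0546  0.0545  0.0551] J [-0.0073  0.0153]
scene 0.06 650 L [-0.0549 -0.0539  0.0534  0.055 ] J [-0.0145  0.015 ]
wrist 0.03 300 L [-0.0594 -0.0573  0.058   0.0582] J [-0.0148  0.0147]
wrist 0.04 107 L [-0.0053 -0.0051  0.0542  0.0543] J [-0.0153  0.015 ]
wrist 0.05 164 L [-0.0495 -0.0474  0.0561  0.0562] J [-0.0115  0.0149]
wrist 0.06 2710 L [-0.0495 -0.0461  0.0557  0.0563] J [-0.0145  0.0147]
```

View pics/c9.png

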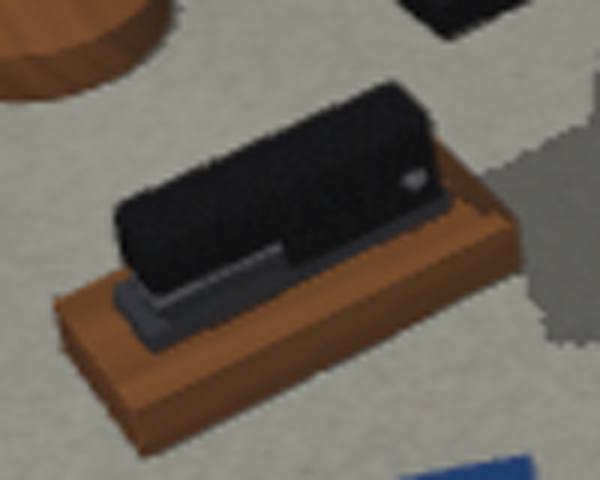

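Scene and wrist both put the stapler base within 1 mm of the middle of its stand. Hexpot and memo are also within about 2 mm, so all three are right. Next are the nested pots, whose rim is at wrist-view pixel (300,265).

Emit:
step_arm(series=[[1,-0.4,0.85,0,0],[1,-0.4,0.85,0,0],[1,-0.4,0.85,0,0],[1,-0.42,0.85,0,0],[1,0,0,-1,0],[1,0,0,-1,0],[1,0,0,-0.6,0],[1,0,0,0,0],[1,0,0,0,0]])

```text
time: 35.9
tool_pos: [0.6268, -0.0149, 0.2152]
tool_rot: [3.141, 0.0, 2.048]
contact_force: [-0.1, -0.6, 0.9]
opening: 0.0916
```

Emit:
step_arm(series=[[1,0,-0.08,-1,0],[1,0,0,-1,0],[1,0,0,-0.7,0],[1,0,0,-0.3,0],[1,0,0,0,0],[1,0,0,0,0],[1,0,0,0,0]])

```text
time: 36.6
tool_pos: [0.6275, -0.0179, 0.1411]
tool_rot: [3.139, 0.002, 2.046]
contact_force: [0.6, 0.5, -0.7]
opening: 0.092
```

```bash
python3 - <<'E'
from h import *
s=sensors.observe();print(s['time'],s['tool_pos'],s['tool_rot'],s['opening'],s['contact_force'])
g=grab('scene')
cv2.imwrite('pics/t10.png',cv2.resize(g['pixels'][190:310,260:380],None,fx=4,fy=4,interpolation=cv2.INTER_CUBIC))
E
```

```text
36.6 [ 0.62753984 -0.0179198   0.14106227] [3.13929989e+00 1.58879559e-03 2.04647059e+00] 0.09203112963849276 [ 0.58419233  0.51555268 -0.72524229]
```

View pics/t10.png

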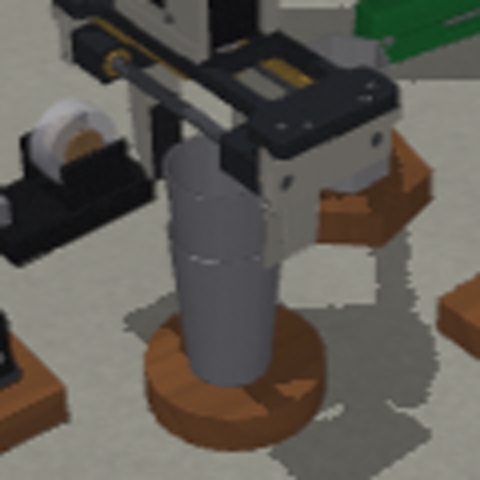

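The fingers straddle the upper pot, with the tips at z ≈ 0.123, above the lower rim at 0.115. I'll close them gently.

Emit:
step_arm(series=[[0.5,0,0,-0.06,0],[0.5,0,0,0,0],[0.5,0,0,0,0],[0.5,0,0,0,0],[0.5,0,0,0,0],[0.5,0,0,0,0],[0.5,0,0,0,0],[0.5,0,0,0,0]], squeeze=20)

```text
time: 37.45
tool_pos: [0.6268, -0.0179, 0.138]
tool_rot: [3.141, 0.0, 2.046]
contact_force: [-0.2, 0.7, 0.3]
opening: 0.0594
```

Emit:
step_arm(series=[[0.5,0,0,0.1,0],[0.5,0,0,0.2,0],[0.5,0,0,0.2,0],[0.5,0,0,0.2,0],[0.5,0,0,0,0]])

```text
time: 37.95
tool_pos: [0.6272, -0.018, 0.1567]
tool_rot: [3.14, 0.001, 2.046]
contact_force: [0.9, -1.6, -0.6]
opening: 0.0598
```

```bash
python3 - <<'E'
from h import *
s=sensors.observe();print(s['time'],s['tool_pos'],s['tool_rot'],s['opening'],s['contact_force'])
g=grab('scene')
cv2.imwrite('pics/t11.png',cv2.resize(g['pixels'][190:310,260:380],None,fx=4,fy=4,interpolation=cv2.INTER_CUBIC))
E
```

```text
37.95 [ 0.62723385 -0.01798027  0.15666275] [3.13993904e+00 1.15429555e-03 2.04637850e+00] 0.0597513607709569 [ 0.88355864 -1.62473455 -0.58905098]
```

View pics/t11.png

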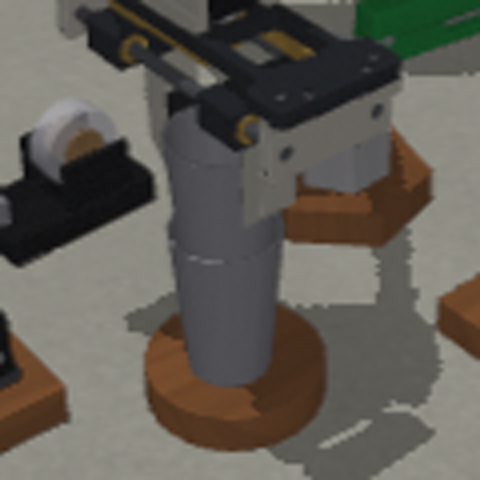

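The upper pot has risen about 18 mm, while the lower rim (row 258) and foot have not moved. I'll keep lifting straight up.

Emit:
step_arm(series=[[0.5,0,0,0.3,0],[0.5,0,0,0.4,0],[0.5,0,0,0.4,0],[0.5,0,0,0.4,0],[0.5,0,0,0.4,0],[0.5,0,0,0.6,0],[0.5,0,0,0.8,0],[0.5,0,0,1,0],[0.5,0,0,0.5,0],[0.5,0,0,0,0]])

```text
time: 39.0
tool_pos: [0.6275, -0.018, 0.2779]
tool_rot: [3.138, 0.003, 2.046]
contact_force: [-0.5, 0.3, -2.3]
opening: 0.06
```

```bash
python3 - <<'E'
from h import *
s=sensors.observe();print(s['time'],s['tool_pos'],s['tool_rot'],s['opening'],s['contact_force'])
g=grab('scene')
cv2.imwrite('pics/t12.png',cv2.resize(g['pixels'][140:310,220:420],None,fx=3,fy=3,interpolation=cv2.INTER_CUBIC))
E
```

```text
39.0 [ 0.62750891 -0.01796311  0.27791195] [3.13788704e+00 2.66790765e-03 2.04648809e+00] 0.059968452889800176 [-0.45043632  0.25112443 -2.2964757 ]
```

View pics/t12.png

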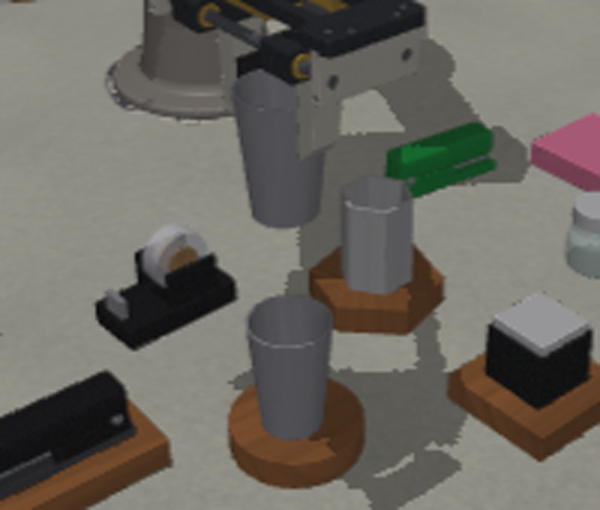

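Emit:
step_arm(series=[[0.5,-0.3,-0.5,0,0],[0.5,-0.6,-0.9,0,0],[0.5,-0.67,-0.96,0,0],[0.5,-0.67,-0.96,-0.2,0],[0.5,-0.67,-0.96,-0.5,0],[0.5,-0.67,-0.96,-0.5,0],[0.5,-0.67,-0.96,-0.5,0],[0.5,-0.67,-0.96,-0.5,0],[0.5,-0.67,-0.96,-0.5,0],[0.5,-0.67,-0.96,-0.3,0],[0.5,-0.6,-0.9,0,0],[0.5,-0.49,-0.54,0,0]])

```text
time: 40.25
tool_pos: [0.4405, -0.2823, 0.1989]
tool_rot: [-3.14, -0.003, 2.045]
contact_force: [-0.3, 0.1, -1.4]
opening: 0.0594
```

Emit:
step_arm(series=[[0.5,0,0,-0.6,0],[0.5,0,0,0,0],[0.5,0,0,0,0]])

```text
time: 40.55
tool_pos: [0.4421, -0.2807, 0.1848]
tool_rot: [-3.141, -0.002, 2.046]
contact_force: [0.5, 0.3, -1.4]
opening: 0.0597
```

```bash
python3 - <<'E'
from h import *
s=sensors.observe();print(s['time'],s['tool_pos'],s['tool_rot'],s['opening'],s['contact_force'])
d=grab('top');g=grab('scene');wr=grab('wrist')
cv2.imwrite('pics/t13.png',np.vstack([np.hstack([d['pixels'][60:260,270:570],g['pixels'][110:310,100:400]]),cv2.resize(wr['pixels'],(600,375))]))
from fit import *
for n,x in(('top',d),('scene',g),('wrist',wr)):
    E,M=edges(x,(.625,-.015),.045,.107,.122,.095)
    if len(E)>20:print(n,'low',len(E),fit(E,'r.031',(.625,-.015)))
E
python3 fit.py top scene wrist | egrep -v 'stap'
```

```text
40.55 [ 0.44208286 -0.28066585  0.18476039] [-3.14073129e+00 -2.11949743e-03  2.04607039e+00] 0.05967813301056323 [ 0.50193987  0.34404558 -1.39587765]
top low 105 (array([ 0.62801521, -0.01672954]), 0, np.float64(-0.0016818513658585358), np.float64(0.0006556963334856632))
scene low 91 (array([ 0.62742293, -0.01567683]), 0, np.float64(-0.0012659933712053245), np.float64(0.0007414214421181478))
top sq 132 z 0.0253 c [0.6197 0.1724] yaw 28.8 off -1.56 res 0.84
top long 160 z 0.0254 c [ 0.6318 -0.1864] yaw 25.9 off -1.21 res 0.61
top hex 167 z 0.0257 c [0.4616 0.0855] yaw 42.4 off -1.37 res 0.7
top rp 80 z 0.0255 c [ 0.6234 -0.013 ] yaw 0 off -1.72 res 0.67
top rf 85 z 0.0252 c [ 0.4448 -0.2804] yaw 0 off -1.46 res 0.47
scene sq 38 z 0.0241 c [0.6224 0.1718] yaw 30.2 off -0.97 res 0.95
scene long 46 z 0.0241 c [ 0.6337 -0.186 ] yaw 26.3 off -1.1 res 0.78
scene hex 39 z 0.024 c [0.462  0.0867] yaw 43.6 off -1.35 res 0.96
scene rp 53 z 0.0241 c [ 0.626  -0.0126] yaw 0 off -1.27 res 0.74
scene rf 73 z 0.0241 c [ 0.446  -0.2797] yaw 0 off -1.59 res 0.73
wrist long 122 z 0.0252 c [ 0.6294 -0.1876] yaw 25.8 off -0.82 res 0.22
wrist rf 238 z 0.0255 c [ 0.4419 -0.2817] yaw 0 off -1.04 res 0.27
```

View pics/t13.png

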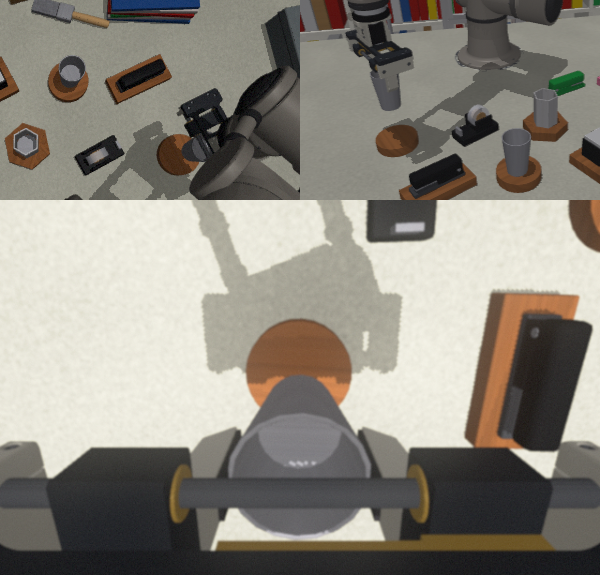

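The wrist view shows the pot upright over the empty round stand, and the lower pot's rim is where it was. I'll lower the pot.

Emit:
step_arm(series=[[0.5,0.06,-0.05,-1,0],[0.5,0,0,-1,0],[0.5,0,0,-0.8,0],[0.5,0,0,-0.4,0],[0.5,0,0,0,0],[0.5,0,0,0,0]])

```text
time: 41.3
tool_pos: [0.445, -0.2824, 0.1063]
tool_rot: [3.141, 0.001, 2.047]
contact_force: [-0.1, -1.0, 0.1]
opening: 0.0599
```

Emit:
step_arm(series=[[0.5,0,0,-0.06,0],[0.5,0,0,0,0]])

```text
time: 41.5
tool_pos: [0.4448, -0.2824, 0.1048]
tool_rot: [3.141, 0.001, 2.046]
contact_force: [0.4, 0.8, 0.2]
opening: 0.06
```

Emit:
step_arm(series=[[0.5,-0.04,0,-0.08,0],[0.5,0,0,-0.08,0],[0.5,0,0,0,0]])

```text
time: 41.8
tool_pos: [0.4433, -0.282, 0.0998]
tool_rot: [-3.142, -0.0, 2.046]
contact_force: [-0.2, -0.4, -0.7]
opening: 0.0595
```

Emit:
step_arm(series=[[0.5,0,0,-0.06,0],[0.5,0,0,0,0]])

```text
time: 42.0
tool_pos: [0.4434, -0.2821, 0.0983]
tool_rot: [-3.142, -0.0, 2.046]
contact_force: [-0.1, 0.3, -1.3]
opening: 0.0596
```

Emit:
step_arm(series=[[0.5,0,0,-0.04,0],[0.5,0,0,0,0]])

```text
time: 42.2
tool_pos: [0.4437, -0.2824, 0.0979]
tool_rot: [3.141, 0.001, 2.046]
contact_force: [0.4, 0.8, 3.7]
opening: 0.0597
```

Emit:
step_arm(series=[[0.5,0,0,-0.04,0],[0.5,0,0,0,0]])

```text
time: 42.4
tool_pos: [0.444, -0.2826, 0.0979]
tool_rot: [3.141, 0.002, 2.047]
contact_force: [-2.7, 1.7, 11.6]
opening: 0.06
```

Contact made. I'll release, lift clear and swing away.

Emit:
step_arm(series=[[0.5,0,0,0.05,0],[0.9,0,0,0,0],[0.9,0,0,0,0],[0.9,0,0,0,0],[0.9,0,0,0,0],[0.9,0,0,0.4,0],[1,0,0,1,0],[1,0,0,1,0],[1,0,0,1,0],[1,0,0,1,0],[1,0,0,1,0],[1,0,-0.3,0.5,0]])

```text
time: 43.6
tool_pos: [0.444, -0.2895, 0.2485]
tool_rot: [3.14, 0.003, 2.047]
contact_force: [-0.1, -0.4, -0.5]
opening: 0.0918
```

Emit:
step_arm(series=[[1,-0.2,-1,0,0],[1,-0.2,-1,0,0],[1,-0.2,-1,0,0],[1,-0.2,-1,0,0],[1,-0.2,-1,0,0],[1,-0.2,-1,0,0],[1,-0.2,-1,0,0],[1,-0.2,-1,0,0],[1,0,0,0,0],[1,0,0,0,0]])

```text
time: 44.6
tool_pos: [0.4032, -0.4895, 0.2454]
tool_rot: [3.141, -0.001, 2.045]
contact_force: [0.3, -0.3, -0.0]
opening: 0.0917
```

```bash
python3 - <<'E'
from h import *
s=sensors.observe();print(s['time'],s['tool_pos'],s['opening'],s['contact_force'])
d=grab('top');g=grab('scene')
cv2.imwrite('pics/t14.png',np.vstack([d['pixels'][60:260,130:600],g['pixels'][110:330,100:570]]))
from fit import *
for n,x in(('top',d),('scene',g)):
  for nm,k,c,r,a,b,e in(('memo','memo',(.618,.173),.05,.07,.09,.06),('stap','stap',(.632,-.187),.075,.055,.08,.04),('hexp','hexpot',(.46,.086),.05,.098,.112,.085),('low','r.031',(.625,-.015),.045,.107,.122,.095),('up','r.031',(.445,-.28),.045,.107,.122,.095)):
    E,M=edges(x,c,r,a,b,e)
    if len(E)>20:
      f=fit(E,k,c);print(n,nm,len(E),f[0].round(4),round(float(f[1]),1),'ztop',np.median(M[:,2]).round(4))
E
python3 fit.py top scene | egrep -v 'stap'
```

```text
44.6 [ 0.40321988 -0.48954673  0.24537503] 0.09171969180950826 [ 0.26729634 -0.2807039  -0.04740918]
top memo 87 [0.6183 0.1704] 26.8 ztop 0.08
top stap 115 [ 0.6297 -0.1837] 26.3 ztop 0.0708
top hexp 123 [0.462  0.0854] 29.5 ztop 0.1047
top low 110 [ 0.628  -0.0167] 0.0 ztop 0.1141
top up 113 [ 0.445  -0.2807] 0.0 ztop 0.1142
scene memo 60 [0.6248 0.1715] 27.1 ztop 0.0784
scene stap 92 [ 0.6334 -0.1869] 25.6 ztop 0.0687
scene hexp 63 [0.4616 0.0866] 29.9 ztop 0.1024
scene low 91 [ 0.6278 -0.0157] 0.0 ztop 0.1123
scene up 78 [ 0.4445 -0.28  ] 0.0 ztop 0.1116
top sq 134 z 0.0251 c [0.6196 0.1724] yaw 28.8 off -1.51 res 0.84
top long 157 z 0.0256 c [ 0.6318 -0.1865] yaw 26.0 off -1.26 res 0.52
top hex 166 z 0.0256 c [0.4616 0.0855] yaw 42.4 off -1.38 res 0.68
top rp 84 z 0.0254 c [ 0.6235 -0.0129] yaw 0 off -1.57 res 0.66
top rf 81 z 0.0251 c [ 0.4447 -0.2805] yaw 0 off -1.5 res 0.49
scene sq 37 z 0.0241 c [0.6219 0.1727] yaw 28.8 off -1.45 res 0.89
scene long 46 z 0.0241 c [ 0.6341 -0.186 ] yaw 25.5 off -1.07 res 0.95
scene hex 38 z 0.0238 c [0.4636 0.0862] yaw 40.1 off -0.75 res 1.11
scene rp 51 z 0.024 c [ 0.6256 -0.0125] yaw 0 off -1.27 res 0.81
scene rf 48 z 0.0242 c [ 0.4462 -0.2798] yaw 0 off -1.44 res 1.0
```

View pics/t14.png

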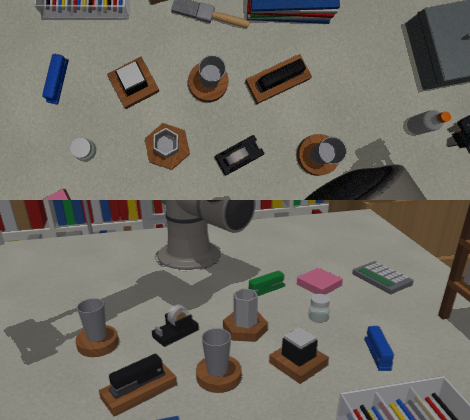

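All five objects are upright on the right stands: memo on square, stapler on long, hexpot on six-sided, and one round pot on each round stand. Nothing is touching the arm, so I'll hand in.

```bash
python3 -c "
from cell import hand_in
print(hand_in())"
```

```text
the job is handed in; nothing more can be done
None
```

The job is handed in after about 45 s of the 144 s allowed. The memo box went to the round stand to park, then the stapler to the long stand, the hexpot to the six-sided stand and the memo box to the square stand. With those three right, I lifted the upper round pot straight out and stood it on the free round stand.

All five objects are upright on their stands, and nothing is on or fell to the counter.

| Object | Offset from the middle of its stand | Source |
|---|---|---|
| Upper round pot | under 2 mm | both cameras |
| Hexpot | about 0.5 mm (top) to 2 mm (scene) | both cameras |
| Memo box | about 2–3 mm | both cameras |
| Stapler | within about 1 mm at its base, in line with the stand | scene and wrist |

- **Stapler:** the top camera's fit of its cap disagrees, reading about 3 mm along the stand. I went by the base.
- **Lower pot:** it sits about 4–6 mm off the middle of its stand. The nested pots measured the same at the start, and its rim did not move when the upper one came out, so I left it there.
- **Parked memo box:** it stood about 4–5 mm off the middle of the round stand while parked.

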